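Change over the bottle shaker

ROBOT

A 6-joint arm with a two-finger parallel gripper is mounted at the origin on the work surface. World frame = base frame: x ahead of the robot, y to its left, z up, the work surface at z = 0. Lengths are in mm, angles in rad, forces in N, time in s.
With the tool pointing down it reaches from about 350 to 975 mm from the base axis. Payload 7.1 kg.
Tool frame: the origin (TCP) lies midway between the tips of the shut fingers; the grasp point (between the pads) lies 19 mm behind it; z points along the fingers, y is the line along which they close (so a half turn about z gives the same grasp; the last joint's range is limited). The gripper opens to 88 mm and grips with 3 to 60 N. Pads are 20 mm wide; open, the fingers measure 115 mm over their backs; the gripper's body (75 mm by 178 mm) begins 61 mm behind the grasp point.
Start: joints at [-1.265, 0.423, 1.63, -0, 1.089, -0.019], TCP at [199.467, -592.299, 222.675] pointing down, gripper open.
Joint ranges: [-3, 3], [-0.9, 2.11], [0.09, 2.58], [-1.31, 4.45], [0.11, 2.69], [-2.54, 2.54]. Speed limits (rad/s): [2.39, 2.39, 3.01, 3.14, 3.14, 3.14].

INTERFACE

Orientations are given as a rotation vector (axis times angle).
In Python, from workcell import get_obs, get_image, camera_params, close_job gives the robot as it stands.
- The arm moves only by the shell command python3 -m creep 'ROWS' [OPENING]. ROWS is a JSON object of lists of equal length, an entry for each row: "delta_pos": the shift along the tool's x, y, z in m, a list of three; "twist": the turn, a rotation vector about the tool's x, y, z in degrees, a list of three. A call has 1 to 20 rows; each row shifts and turns the commanded pose from where the row before left it, along the tool's axes as they then stand; what a row does not reach is not made up. A row lasts 1/12 s, in which the tool goes at most 41.7 mm and 7.16 degrees, less where a joint would pass 70% of its speed; a pose out of reach is approached as far as the arm can. A call with a gripper value outside its range is refused whole. OPENING is the opening, from 0 (shut) to 1 (fully open), set as the call begins (- or left out, the last holds). The fingers move at their own pace and stop on an object; the grip force is fixed at half the most. Time passes only in rows, so rows that do not move let the fingers close. It gives the time, the measured TCP pose, the force, the opening and the grip force at its end, in the units of the state.
- get_obs(): the state, without advancing time (a new reading comes with each control period).
- get_image(name): name is "scene" or "top" or "wrist"; returns (picture, depth): 400x640x3 uint8, red, green, blue; 400x640 float32, mm along the optical axis (not along the pixel's ray), 0 where there is no reading.
- camera_params(name): a dict with "camera_matrix" (3x3 intrinsics, pixels), "extrinsics" (4x4, takes a point from camera to world coordinates). Camera axes: x right, y down, z forward; pixel columns grow to the right and rows downward; lengths in mm; the calibration is good to about 2 mm. A picture is of the moment at which its call begins: read the wrist's pose just before it. camera_params takes no time and is no camera call; for the wrist camera it gives the pose at the moment of the call.
- close_job(): hands the job in; it is judged then, once.
The state is a dict: "t": time; "qpos": joint angles; "qvel": joint speeds; "joint_torque": joint torques, N m; "ee_pos": TCP position; "orientation": TCP orientation; "ft_force": force on the tool from outside, world axes, zero at the start; "moment": the same for the moment, N m; "width": finger opening in mm; "grasp_force": force on a finger pad.
Only numpy, scipy, OpenCV 4.12 (cv2) and the standard library are available. Lean on these libraries where they do the work, as an engineer would, in place of code of your own. Each camera call takes 0.05 s, during which the arm holds its last target. There are 200 camera calls.

TASK

The shaker has finished its run. Take every bottle standing in its carrier out and drop it into the wire basket, put every new small white sample bottle waiting on the open bench upright and fully down into a carrier pocket of its own, and fit the retaining cover over them, right down on its two locating pegs. Then press the start button, and leave the flask and the black-capped jar beside the shaker where they stand.

Things in the scene. Friction and masses are not known exactly. Their poses are not given: they have to be found in the camera images.
- shaker: White bench shaker, fixed; origin at bench level below the centre of its bottle carrier, -x its front, z up. Housing 290 mm (x, -185 to +105) by 250 mm (y), top at 58 mm. On it the grey carrier block, 170 mm (x) by 236 mm (y), centred on the origin, flat top at 98 mm, with four round pockets, one of which may be empty at the start.
- pocket0 (a point): Centre of the floor of a carrier pocket (front right: shaker x -38, y -38 mm); the pocket is 62 mm in diameter with a 3 mm chamfer at its mouth and 34 mm deep (mouth at the carrier's top). Neighbouring pockets are 76 mm apart.
- pocket1 (a point): Centre of the floor of a carrier pocket (front left: x -38, y +38); the pocket is 62 mm in diameter with a 3 mm chamfer at its mouth and 34 mm deep (mouth at the carrier's top). Neighbouring pockets are 76 mm apart.
- pocket2 (a point): Centre of the floor of a carrier pocket (back right: x +38, y -38); the pocket is 62 mm in diameter with a 3 mm chamfer at its mouth and 34 mm deep (mouth at the carrier's top). Neighbouring pockets are 76 mm apart.
- pocket3 (a point): Centre of the floor of a carrier pocket (back left: x +38, y +38); the pocket is 62 mm in diameter with a 3 mm chamfer at its mouth and 34 mm deep (mouth at the carrier's top). Neighbouring pockets are 76 mm apart.
- deck (a point): Centre of the carrier's top face, 98 mm above the bench; the cover's origin lies here when it is seated. On this face, 100 mm to either side along the shaker's y, stands a steel locating peg: 8 mm across, 22 mm high, the upper 7 mm tapered to 3 mm.
- start (a joint): Travel of the start button, m: 0 released, 0.006 fully down; a spring pushes it back, fully down takes about 4 N. It counts as pressed beyond 0.004.
- start_top (a point): Centre of the top of the start button, a white button 28 mm in diameter on the front panel of the shaker, pressed straight down.
- cover: Grey retaining cover, about 0.4 kg: a square hood, open below, 158 mm by 158 mm outside, 5 mm walls, 76 mm high. On its +y and -y sides a lug 44 mm wide, 8 mm thick, level with the lower rim, with a 14 mm hole at y = +100 and -100 mm for the pegs; 236 mm over the lugs. Origin at the middle of the lower rim, z up. Fits either way round; starts upright on the bench.
- handle (a point): Middle of the black bar of the cover's bridge handle, on the cover's z axis 112 mm above the rim: the bar is 16 mm wide (cover x), 16 mm high and 100 mm long (cover y), with a leg 34 to 50 mm to either side and a 28 mm free gap below.
- basket: Steel wire basket, fixed, open on top: outside 180 mm (x) by 240 mm (y), 85 mm high, walls and floor 3 mm. Origin at the centre of its underside.
- done0: White plastic sample bottle with a blue screw cap, 100 mm tall: body 56 mm across up to 62 mm, then a shoulder, a 36 mm neck, and the cap, 42 mm across, from 78 to 100 mm above the foot; about 0.12 kg. Origin on its axis at mid-height (50 mm above the foot), z towards the cap. A finished bottle: starts in a shaker pocket (or absent).
- done1: White plastic sample bottle with a blue screw cap, 100 mm tall: body 56 mm across up to 62 mm, then a shoulder, a 36 mm neck, and the cap, 42 mm across, from 78 to 100 mm above the foot; about 0.12 kg. Origin on its axis at mid-height (50 mm above the foot), z towards the cap. A finished bottle: starts in a shaker pocket (or absent).
- done2: White plastic sample bottle with a blue screw cap, 100 mm tall: body 56 mm across up to 62 mm, then a shoulder, a 36 mm neck, and the cap, 42 mm across, from 78 to 100 mm above the foot; about 0.12 kg. Origin on its axis at mid-height (50 mm above the foot), z towards the cap. A finished bottle: starts in a shaker pocket (or absent).
- done3: White plastic sample bottle with a blue screw cap, 100 mm tall: body 56 mm across up to 62 mm, then a shoulder, a 36 mm neck, and the cap, 42 mm across, from 78 to 100 mm above the foot; about 0.12 kg. Origin on its axis at mid-height (50 mm above the foot), z towards the cap. A finished bottle: starts in a shaker pocket (or absent).
- next0: White plastic sample bottle with a blue screw cap, 100 mm tall: body 56 mm across up to 62 mm, then a shoulder, a 36 mm neck, and the cap, 42 mm across, from 78 to 100 mm above the foot; about 0.12 kg. Origin on its axis at mid-height (50 mm above the foot), z towards the cap. A new bottle: starts upright on the bench (or absent).
- next1: White plastic sample bottle with a blue screw cap, 100 mm tall: body 56 mm across up to 62 mm, then a shoulder, a 36 mm neck, and the cap, 42 mm across, from 78 to 100 mm above the foot; about 0.12 kg. Origin on its axis at mid-height (50 mm above the foot), z towards the cap. A new bottle: starts upright on the bench (or absent).
- next2: White plastic sample bottle with a blue screw cap, 100 mm tall: body 56 mm across up to 62 mm, then a shoulder, a 36 mm neck, and the cap, 42 mm across, from 78 to 100 mm above the foot; about 0.12 kg. Origin on its axis at mid-height (50 mm above the foot), z towards the cap. A new bottle: starts upright on the bench (or absent).
- next3: White plastic sample bottle with a blue screw cap, 100 mm tall: body 56 mm across up to 62 mm, then a shoulder, a 36 mm neck, and the cap, 42 mm across, from 78 to 100 mm above the foot; about 0.12 kg. Origin on its axis at mid-height (50 mm above the foot), z towards the cap. A new bottle: starts upright on the bench (or absent).
- flask: Bystander, loose: conical glass flask, 82 mm across, 122 mm tall, origin under its centre.
- powder_jar: Bystander, loose: white jar with a black cap, 68 mm across, 100 mm tall, origin under its centre.
There are look-alikes about, which are no part of the job. Leave any green look-alike of the next1 alone.

How it is judged:
By the outcome, as a careful person would: the job done as asked, in the order asked, and still so for the second after the job is handed in, with the robot touching nothing.
Of done0, done1, done2, done3 only 3 to 4 are there at a start; the rules pass over those that are not, and their reading is None.
Of next0, next1, next2, next3 only 2 to 4 are there at a start; the rules pass over those that are not, and their reading is None.
At some moment in a run one of next0, next1, next2, next3, cover may be knocked a few centimetres aside while the robot is not near it.
It also fails if it takes over 210 s, if anything falls off the work surface, if the arm or the gripper's body presses on something with over 40 N, if the wrist force passes 120 N, or if a joint passes its speed limit or range.

## Working session

There is one attempt and no reset: what is moved stays moved. The work goes in short steps, Python scripts to look and compute and a shell command to move; the robot and the scene stay as the last step left them, time stands still between calls to the robot, and variables do not carry over. Pictures are saved under pics/ and viewed, at most 14 in all, crops included, and the job is handed in when it is done.

```bash
mkdir -p pics; ls; cat > h.py <<'E'
import numpy as np, cv2
from workcell import get_obs,get_image,camera_params
from scipy.spatial.transform import Rotation as R
def world(name):
    p=camera_params(name); im,d=get_image(name)
    K=np.array(p["camera_matrix"]);E=np.array(p["extrinsics"])
    v,u=np.mgrid[:d.shape[0],:d.shape[1]]
    P=np.stack([(u-K[0,2])/K[0,0]*d,(v-K[1,2])/K[1,1]*d,d],-1)@E[:3,:3].T+E[:3,3]
    P[d==0]=np.nan
    return im,P
def save(im,fn,crop=None,s=1):
    if crop: u0,v0,u1,v1=crop; im=im[v0:v1,u0:u1]
    cv2.imwrite('pics/'+fn,cv2.resize(im[...,::-1],None,fx=s,fy=s,interpolation=cv2.INTER_CUBIC))
E
python3 - <<'E'
from h import *
for n in("scene","top"):
    im,P=world(n); np.savez(n,im=im,P=P); save(im,n+'0.png',s=1.25)
o=get_obs(); print(o["t"],o["ee_pos"],o["orientation"],o["width"],R.from_rotvec(o["orientation"]).as_matrix().round(3))
E
```

```text
pics
0.1 [ 199.32029095 -591.88436461  222.03006853] [-3.09900804e+00 -5.07715350e-01  2.71532733e-04] 87.9510067952141 [[ 0.948  0.319 -0.   ]
 [ 0.319 -0.948  0.001]
 [ 0.    -0.001 -1.   ]]
```

View pics/scene0.png

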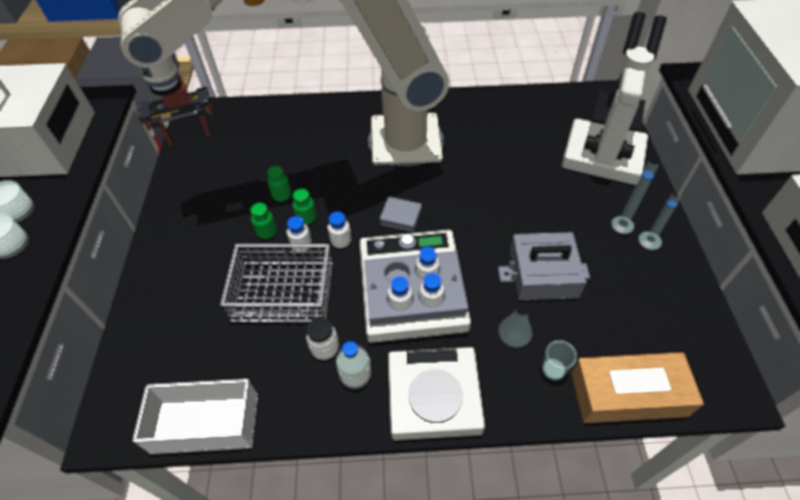

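View pics/top0.png

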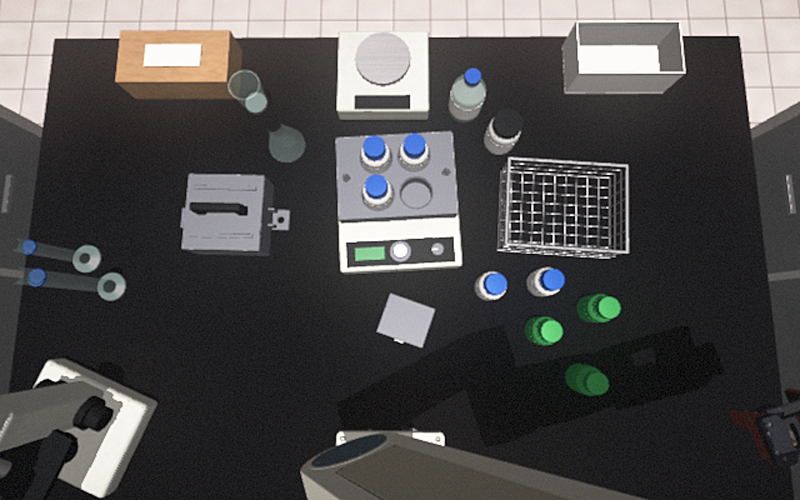

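The top view (800 px scale) shows finished bottles in the carrier at (375,152), (414,150) and (377,189), with the empty pocket at (416,192). There are two new white bottles with blue caps at (492,285) and (547,281). The green ones at (545,330), (600,307) and (588,380) are look-alikes, and the big clear blue-capped one at (470,95) is larger and not a sample bottle. The cover is at (225,212), the basket at (563,207) and the start button at (400,250).

```bash
python3 - <<'E'
from h import *
z=np.load('top.npz');im,P=z['im'],z['P']
hsv=cv2.cvtColor(im,cv2.COLOR_RGB2HSV)
m=((hsv[...,0]>100)&(hsv[...,0]<125)&(hsv[...,1]>130)&(hsv[...,2]>80)).astype(np.uint8)
n,l,st,c=cv2.connectedComponentsWithStats(m)
for i in range(1,n):
    if st[i,4]>60:
        q=P[l==i]; zt=np.nanpercentile(q[:,2],80); q=q[abs(q[:,2]-zt)<6]
        print('blue',c[i].round(),st[i,4],'z',zt.round(1),((np.nanmin(q,0)+np.nanmax(q,0))/2).round(1),(np.nanmax(q,0)-np.nanmin(q,0)).round(1))
def rect(name,box,z0,z1):
    u0,v0,u1,v1=[int(x/1.25) for x in box]
    q=P[v0:v1,u0:u1].reshape(-1,3);q=q[(q[:,2]>z0)&(q[:,2]<z1)]
    r=cv2.minAreaRect(q[:,:2].astype(np.float32)); print(name,len(q),np.round(r[0],1),np.round(r[1],1),round(r[2],2),'z',np.median(q[:,2]).round(1))
rect('carrier',(325,120,470,280),94,102)
rect('housing',(325,120,470,280),54,62)
rect('coverbar',(175,165,300,265),104,120)
rect('covertop',(175,165,300,265),70,82)
rect('lug',(270,165,300,265),4,14)
rect('basket',(490,150,640,265),78,92)
rect('button',(388,238,412,262),61,90)
rect('pegL',(335,165,358,190),104,130); rect('pegR',(437,160,458,185),104,130)
save(im,'c1.png',(270,90,470,250),4)
E
```

```text
blue [378.  60.] 138 z 145.8 [ 804.6 -163.5  144.8] [29.7 30.3  9. ]
blue [331. 116.] 253 z 164.4 [657.6 -48.1 163.2] [40.6 37.5  7.6]
blue [299. 117.] 248 z 164.2 [652.5  27.  162.8] [39.8 37.9  8.4]
blue [301. 149.] 253 z 164.2 [577.   22.6 163.2] [39.5 39.3  8. ]
blue [ 23. 197.] 91 z 178.6 [459.4 648.2 178.7] [16.4  5.8 11.5]
blue [ 30. 221.] 126 z 230.4 [398.3 586.2 230. ] [23.3  7.3 11.2]
blue [442. 223.] 263 z 100.6 [ 410.2 -316.1   99.4] [38.5 39.7  9.1]
blue [396. 227.] 246 z 100.3 [ 400.4 -205.    99.4] [38.8 39.3  8.7]
carrier 3988 [617.6 -12. ] [171.7 236.4] 3.33 z 97.2
housing 3455 [576.5 -14.5] [289.  248.6] 3.49 z 57.5
coverbar 282 [546.9 338.8] [99.7 17.1] 88.35 z 117.6
covertop 3379 [547.1 339.3] [159.3 158.6] 88.9 z 75.0
lug 209 [553.7 243.1] [143.5  46.3] 10.07 z 7.5
basket 804 [ 560.7 -354.7] [244.6 184. ] 86.02 z 85.7
button 225 [468.4 -21.1] [38.6 42.8] 1.22 z 71.0
pegL 11 [610.  87.] [5.6 6.7] 38.66 z 113.6
pegR 8 [ 620.9 -112. ] [4.7 7.4] 0.53 z 114.7
```

View pics/c1.png

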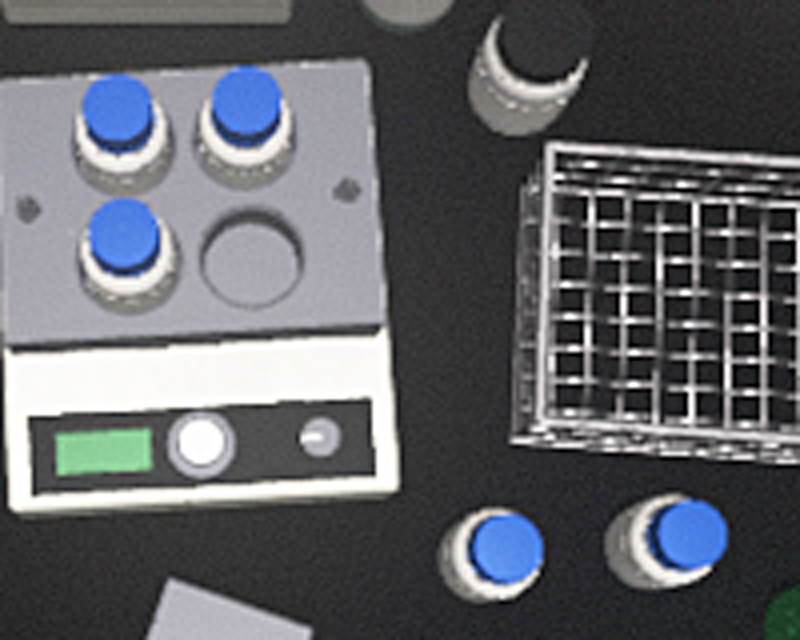

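```bash
python3 -m creep '{"delta_pos":[[0,0,0],[0,0,0],[0,0,0],[0.0265,-0.0315,0],[0.0265,-0.0315,0],[0.0265,-0.0315,0],[0.0265,-0.0315,0],[0.0265,-0.0315,0],[0.0265,-0.0315,0],[0.0265,-0.0315,0],[0.0265,-0.0315,0],[0.0265,-0.0315,0],[0.0265,-0.0315,0],[0.0265,-0.0315,0],[0.0265,-0.0315,0],[0.0265,-0.0315,0],[0.0265,-0.0315,0],[0.0265,-0.0315,0],[0.0265,-0.0315,0],[0.0265,-0.0315,0]],"twist":[[0,0,6.2],[0,0,6.2],[0,0,6.2],[0,0,0],[0,0,0],[0,0,0],[0,0,0],[0,0,0],[0,0,0],[0,0,0],[0,0,0],[0,0,0],[0,0,0],[0,0,0],[0,0,0],[0,0,0],[0,0,0],[0,0,0],[0,0,0],[0,0,0]]}' 0.7
python3 -m creep '{"delta_pos":[[0,0,0],[0,0,0]],"twist":[[0,0,0],[0,0,0]]}'
python3 - <<'E'
from h import *
o=get_obs();print(R.from_rotvec(o["orientation"]).as_matrix().round(3)[0],o['qpos'])
E
```

```text
t: 1.77
ee_pos: [650.6, -54.8, 222.3]
orientation: [-3.142, -0.001, 0.001]
ft_force: [0.6, -1.1, 0.0]
width: 62.0
grasp_force: 0.0
t: 1.93
ee_pos: [650.5, -54.7, 221.8]
orientation: [-3.142, -0.006, 0.001]
ft_force: [-1.4, -0.3, -0.5]
width: 61.3
grasp_force: 0.0
[ 1.     0.004 -0.001] [-1.02135558e-01  4.65078073e-01  1.56446661e+00 -6.55021459e-05
  1.11298091e+00  1.46516958e+00]
```

```bash
python3 -m creep '{"delta_pos":[[0.007,-0.0067,0],[0,0,0.021],[0,0,0.021],[0,0,0.021],[0,0,0.021],[0,0,0]],"twist":[[0,0,0],[0,0,0],[0,0,0],[0,0,0],[0,0,0],[0,0,0]]}'
python3 -m creep '{"delta_pos":[[0,0,0],[0,0,0],[0,0,0],[0,0,0],[0,0,0],[0,0,0],[0,0,0]],"twist":[[0,0,0],[0,0,0],[0,0,0],[0,0,0],[0,0,0],[0,0,0],[0,0,0]]}' 0.1
```

```text
t: 2.43
ee_pos: [653.5, -50.9, 134.4]
orientation: [-3.141, 0.003, 0.012]
ft_force: [-0.9, 0.0, 0.1]
width: 61.3
grasp_force: 0.0
t: 3.02
ee_pos: [658.0, -50.2, 140.3]
orientation: [3.141, 0.0, 0.004]
ft_force: [-0.3, 0.5, 6.5]
width: 41.5
grasp_force: 30.0
```

```bash
python3 -m creep '{"delta_pos":[[0,0,-0.015],[0,0,-0.025],[0,0,-0.03],[0,0,-0.02],[-0.0065,0.0373,0],[-0.0065,0.0373,0],[-0.0065,0.0373,0],[-0.0065,0.0373,0],[-0.0065,0.0373,0],[-0.0065,0.0373,0],[-0.0065,0.0373,0],[-0.0065,0.0373,0],[-0.0065,0.0373,0],[-0.0065,0.0373,0],[0,0,0]],"twist":[[0,0,0],[0,0,0],[0,0,0],[0,0,0],[0,0,0],[0,0,0],[0,0,0],[0,0,0],[0,0,0],[0,0,0],[0,0,0],[0,0,0],[0,0,0],[0,0,0],[0,0,0]]}'
python3 -m creep '{"delta_pos":[[0,0,0.028],[0,0,0.03],[0,0,0.03],[0,0,0.03],[0,0,0.029],[0,0,0],[0,0,0]],"twist":[[0,0,0],[0,0,0],[0,0,0],[0,0,0],[0,0,0],[0,0,0],[0,0,0]]}'
python3 -m creep '{"delta_pos":[[0,0,0],[0,0,0],[0,0,0],[0,0,0],[0,0,-0.03],[0,0,-0.04],[0,0,-0.04],[0,0,-0.035],[0,0,0]],"twist":[[0,0,0],[0,0,0],[0,0,0],[0,0,0],[0,0,0],[0,0,0],[0,0,0],[0,0,0],[0,0,0]]}' 0.7
```

```text
t: 4.27
ee_pos: [589.8, -429.5, 228.4]
orientation: [3.139, -0.007, -0.0]
ft_force: [-0.1, 0.3, -1.4]
width: 41.6
grasp_force: 30.0
t: 4.85
ee_pos: [591.2, -422.0, 80.4]
orientation: [-3.14, -0.001, 0.004]
ft_force: [0.9, -0.2, -0.3]
width: 41.5
grasp_force: 37.1
t: 5.6
ee_pos: [595.5, -425.8, 237.1]
orientation: [3.133, 0.0, 0.019]
ft_force: [0.9, -0.9, 1.6]
width: 61.3
grasp_force: 0.0
```

```bash
python3 -m creep '{"delta_pos":[[0.005,-0.0373,0],[0.005,-0.0373,0],[0.005,-0.0373,0],[0.005,-0.0373,0],[0.005,-0.0373,0],[0.005,-0.0373,0],[0.005,-0.0373,0],[0.005,-0.0373,0],[0.005,-0.0373,0],[0.005,-0.0373,0],[0.005,-0.0373,0],[0.005,-0.0373,0],[0,0,0],[0,0,0.022],[0,0,0.022],[0,0,0.022],[0,0,0.022],[0,0,0],[0,0,0]],"twist":[[0,0,0],[0,0,0],[0,0,0],[0,0,0],[0,0,0],[0,0,0],[0,0,0],[0,0,0],[0,0,0],[0,0,0],[0,0,0],[0,0,0],[0,0,0],[0,0,0],[0,0,0],[0,0,0],[0,0,0],[0,0,0],[0,0,0]]}'
python3 -m creep '{"delta_pos":[[0,0,0],[0,0,0],[0,0,0],[0,0,0],[0,0,0],[0,0,0],[0,0,0]],"twist":[[0,0,0],[0,0,0],[0,0,0],[0,0,0],[0,0,0],[0,0,0],[0,0,0]]}' 0.1
```

```text
t: 7.18
ee_pos: [651.3, 24.2, 138.3]
orientation: [3.141, -0.0, -0.003]
ft_force: [0.3, 0.0, -0.3]
width: 61.6
grasp_force: 0.0
t: 7.77
ee_pos: [653.0, 24.7, 140.2]
orientation: [-3.141, -0.0, -0.004]
ft_force: [-0.8, 0.9, 6.4]
width: 41.8
grasp_force: 30.0
```

```bash
python3 -m creep '{"delta_pos":[[0,0,-0.015],[0,0,-0.025],[0,0,-0.03],[0,0,-0.03],[-0.0116,0.0348,0],[-0.0116,0.0348,0],[-0.0116,0.0348,0],[-0.0116,0.0348,0],[-0.0116,0.0348,0],[-0.0116,0.0348,0],[-0.0116,0.0348,0],[-0.0116,0.0348,0],[-0.0116,0.0348,0],[-0.0116,0.0348,0],[-0.0116,0.0348,0],[0,0,0]],"twist":[[0,0,0],[0,0,0],[0,0,0],[0,0,0],[0,0,0],[0,0,0],[0,0,0],[0,0,0],[0,0,0],[0,0,0],[0,0,0],[0,0,0],[0,0,0],[0,0,0],[0,0,0],[0,0,0]]}'
python3 -m creep '{"delta_pos":[[0,0,0.032],[0,0,0.032],[0,0,0.032],[0,0,0.032],[0,0,0.029],[0,0,0],[0,0,0]],"twist":[[0,0,0],[0,0,0],[0,0,0],[0,0,0],[0,0,0],[0,0,0],[0,0,0]]}'
python3 -m creep '{"delta_pos":[[0,0,0],[0,0,0],[0,0,0],[0,0,0],[0,0,-0.03],[0,0,-0.04],[0,0,-0.04],[0,0,-0.035],[0,0,0]],"twist":[[0,0,0],[0,0,0],[0,0,0],[0,0,0],[0,0,0],[0,0,0],[0,0,0],[0,0,0],[0,0,0]]}' 0.7
```

```text
t: 9.1
ee_pos: [522.0, -363.8, 238.6]
orientation: [3.139, -0.007, -0.001]
ft_force: [-0.3, -0.1, -2.1]
width: 41.7
grasp_force: 30.0
t: 9.68
ee_pos: [523.4, -357.2, 80.2]
orientation: [-3.14, -0.001, 0.005]
ft_force: [0.3, -0.5, -1.3]
width: 41.5
grasp_force: 34.5
t: 10.43
ee_pos: [527.9, -360.9, 235.8]
orientation: [3.133, 0.0, 0.018]
ft_force: [0.3, -0.9, 0.6]
width: 61.5
grasp_force: 0.0
```

```bash
python3 -m creep '{"delta_pos":[[0.0052,-0.038,0],[0.0052,-0.038,0],[0.0052,-0.038,0],[0.0052,-0.038,0],[0.0052,-0.038,0],[0.0052,-0.038,0],[0.0052,-0.038,0],[0.0052,-0.038,0],[0.0052,-0.038,0],[0.0052,-0.038,0],[0,0,0],[0,0,0.022],[0,0,0.022],[0,0,0.022],[0,0,0.022],[0,0,0],[0,0,0]],"twist":[[0,0,0],[0,0,0],[0,0,0],[0,0,0],[0,0,0],[0,0,0],[0,0,0],[0,0,0],[0,0,0],[0,0,0],[0,0,0],[0,0,0],[0,0,0],[0,0,0],[0,0,0],[0,0,0],[0,0,0]]}'
python3 -m creep '{"delta_pos":[[0,0,0],[0,0,0],[0,0,0],[0,0,0],[0,0,0],[0,0,0],[0,0,0]],"twist":[[0,0,0],[0,0,0],[0,0,0],[0,0,0],[0,0,0],[0,0,0],[0,0,0]]}' 0.1
```

```text
t: 11.85
ee_pos: [575.5, 21.2, 138.2]
orientation: [3.141, -0.0, -0.003]
ft_force: [-0.2, 1.3, 0.4]
width: 61.9
grasp_force: 0.0
t: 12.43
ee_pos: [577.3, 21.8, 140.0]
orientation: [-3.142, -0.001, -0.004]
ft_force: [-0.7, 1.0, 6.6]
width: 41.7
grasp_force: 30.0
```

```bash
python3 -m creep '{"delta_pos":[[0,0,-0.015],[0,0,-0.025],[0,0,-0.03],[0,0,-0.03],[0.002,0.0385,0],[0.002,0.0385,0],[0.002,0.0385,0],[0.002,0.0385,0],[0.002,0.0385,0],[0.002,0.0385,0],[0.002,0.0385,0],[0.002,0.0385,0],[0,0,0]],"twist":[[0,0,0],[0,0,0],[0,0,0],[0,0,0],[0,0,0],[0,0,0],[0,0,0],[0,0,0],[0,0,0],[0,0,0],[0,0,0],[0,0,0],[0,0,0]]}'
python3 -m creep '{"delta_pos":[[0,0,0.032],[0,0,0.032],[0,0,0.032],[0,0,0.032],[0,0,0.029],[0,0,0],[0,0,0]],"twist":[[0,0,0],[0,0,0],[0,0,0],[0,0,0],[0,0,0],[0,0,0],[0,0,0]]}'
python3 -m creep '{"delta_pos":[[0,0,0],[0,0,0],[0,0,0],[0,0,0],[0,0,-0.03],[0,0,-0.04],[0,0,-0.04],[0,0,-0.035],[0,0,0],[0,0,0]],"twist":[[0,0,0],[0,0,0],[0,0,0],[0,0,0],[0,0,0],[0,0,0],[0,0,0],[0,0,0],[0,0,0],[0,0,0]]}' 0.7
cat > caps.py <<'E'
from h import *
import sys
im,P=world('top'); np.savez('top',im=im,P=P); save(im,sys.argv[1],s=1.25)
hsv=cv2.cvtColor(im,cv2.COLOR_RGB2HSV)
m=((hsv[...,0]>100)&(hsv[...,0]<125)&(hsv[...,1]>130)&(hsv[...,2]>80)).astype(np.uint8)
n,l,st,c=cv2.connectedComponentsWithStats(m)
for i in range(1,n):
    if st[i,4]>60:
        q=P[l==i]; zt=np.nanpercentile(q[:,2],80); q=q[abs(q[:,2]-zt)<6]
        print('blue',c[i].round(),st[i,4],'z',zt.round(1),((np.nanmin(q,0)+np.nanmax(q,0))/2).round(1))
def rect(name,q):
    r=cv2.minAreaRect(q[:,:2].astype(np.float32)); print(name,len(q),np.round(r[0],1),np.round(r[1],1),round(r[2],2),'z',np.median(q[:,2]).round(1))
q=P[120:220,130:245].reshape(-1,3)
rect('bar',q[(q[:,2]>112)&(q[:,2]<122)]); rect('covertop',q[(q[:,2]>70)&(q[:,2]<82)])
print(get_obs()['t'],get_obs()['ee_pos'])
E
python3 caps.py t2.png
```

```text
t: 13.52
ee_pos: [592.0, -292.6, 238.5]
orientation: [3.139, -0.007, 0.001]
ft_force: [-0.3, 1.3, -1.8]
width: 41.3
grasp_force: 30.0
t: 14.1
ee_pos: [591.2, -285.4, 80.5]
orientation: [-3.14, -0.001, 0.005]
ft_force: [-0.1, -0.4, -1.1]
width: 41.5
grasp_force: 34.9
t: 14.93
ee_pos: [593.8, -287.0, 230.4]
orientation: [3.139, 0.0, 0.009]
ft_force: [-0.1, -0.3, -0.8]
width: 61.5
grasp_force: 0.0
blue [378.  60.] 140 z 145.5 [ 803.1 -163.6  144.7]
blue [427. 149.] 223 z 103.4 [ 594.4 -288.6  103.6]
blue [ 23. 197.] 89 z 178.5 [459.2 648.2 178.6]
blue [ 30. 221.] 123 z 229.7 [398.6 587.  229.7]
blue [396. 227.] 230 z 100.2 [ 400.4 -205.2   99.7]
bar 276 [547. 339.] [99.8 16.4] 88.69 z 118.4
covertop 3376 [547.2 340.1] [159.7 158.3] 88.86 z 75.0
14.9833 [ 592.50420856 -286.38662658  227.95153453]
```

View pics/t2.png

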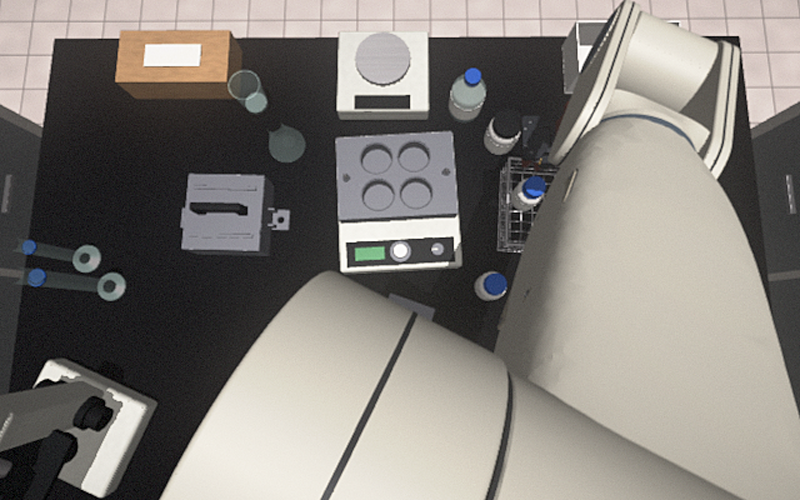

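The carrier is now empty and the first finished bottle is visible in the basket at (533,187). The new bottle at (491,286) has not moved, and the arm hides the other one. Next I pick the visible new bottle.

```bash
python3 -m creep '{"delta_pos":[[-0.0321,-0.0135,0],[-0.0321,-0.0135,0],[-0.0321,-0.0135,0],[-0.0321,-0.0135,0],[-0.0321,-0.0135,0],[-0.0321,-0.0135,0],[0,0,0],[0,0,0.035],[0,0,0.035],[0,0,0.035],[0,0,0.03],[0,0,0.017],[0,0,0],[0,0,0]],"twist":[[0,0,0],[0,0,0],[0,0,0],[0,0,0],[0,0,0],[0,0,0],[0,0,0],[0,0,0],[0,0,0],[0,0,0],[0,0,0],[0,0,0],[0,0,0],[0,0,0]]}'
python3 -m creep '{"delta_pos":[[0,0,0],[0,0,0],[0,0,0],[0,0,0],[0,0,0],[0,0,0],[0,0,0]],"twist":[[0,0,0],[0,0,0],[0,0,0],[0,0,0],[0,0,0],[0,0,0],[0,0,0]]}' 0.1
```

```text
t: 16.15
ee_pos: [398.5, -204.6, 73.3]
orientation: [-3.139, -0.0, 0.006]
ft_force: [-0.3, 0.6, 0.4]
width: 61.6
grasp_force: 0.0
t: 16.73
ee_pos: [400.5, -205.6, 75.7]
orientation: [3.141, 0.0, 0.003]
ft_force: [-0.3, 1.0, 7.9]
width: 41.6
grasp_force: 30.0
```

```bash
python3 -m creep '{"delta_pos":[[0,0,-0.02],[0,0,-0.035],[0,0,-0.035],[0,0,-0.035],[0,0,-0.026],[0.0321,-0.0195,0],[0.0321,-0.0195,0],[0.0321,-0.0195,0],[0.0321,-0.0195,0],[0.0321,-0.0195,0],[0.0321,-0.0195,0],[0.0321,-0.0195,0],[0.0321,-0.0195,0],[0,0,0],[0,0,0],[0,0,0],[0,0,0]],"twist":[[0,0,0],[0,0,0],[0,0,0],[0,0,0],[0,0,0],[0,0,0],[0,0,0],[0,0,0],[0,0,0],[0,0,0],[0,0,0],[0,0,0],[0,0,0],[0,0,0],[0,0,0],[0,0,0],[0,0,0]]}'
python3 - <<'E'
from h import *
for i in range(3):
    get_image('wrist'); o=get_obs();print(o['ee_pos'].round(1) if hasattr(o['ee_pos'],'round') else o['ee_pos'])
E
python3 caps.py t3.png
```

```text
t: 18.15
ee_pos: [655.1, -49.8, 225.5]
orientation: [3.142, -0.001, -0.002]
ft_force: [-0.0, 0.7, -1.3]
width: 41.6
grasp_force: 30.0
[655.3 -50.  225.7]
[655.5 -50.1 225.9]
[655.6 -50.  226. ]
blue [428. 149.] 234 z 103.5 [ 593.5 -288.7  102.6]
blue [483. 149.] 257 z 103.6 [ 593.4 -423.9  102.8]
blue [458. 176.] 257 z 103.5 [ 526.2 -359.1  102.6]
blue [ 24. 197.] 83 z 178.3 [460.4 648.1 178.1]
blue [ 30. 221.] 123 z 230.8 [398.5 588.1 230.8]
blue [442. 223.] 254 z 100.4 [ 410.3 -315.8   98.9]
bar 274 [547.3 339. ] [99.1 17.2] 88.47 z 118.4
covertop 3379 [547.2 339.8] [159.6 158.2] 88.92 z 75.0
18.35 [655.85573739 -50.0005323  226.0658394 ]
```

View pics/t3.png

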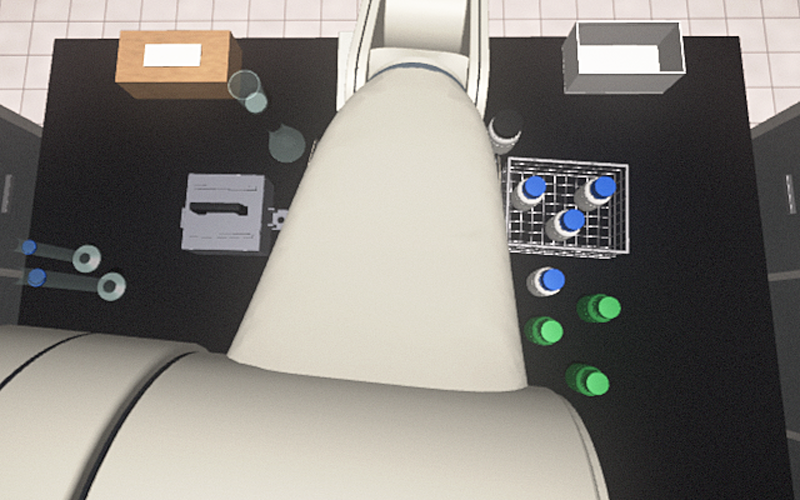

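The three finished bottles stand in the basket at (533,187), (602,187) and (571,220). The second new bottle at (552,280) and the cover have not moved.

```bash
python3 -m creep '{"delta_pos":[[0.0015,-0.0015,0],[0,0,0.025],[0,0,0.022],[0,0,0],[0,0,0.007],[0,0,0.007],[0,0,0.007],[0,0,0.006],[0,0,0.006],[0,0,0.004],[0,0,0.002],[0,0,0],[0,0,0]],"twist":[[0,0,0],[0,0,0],[0,0,0],[0,0,0],[0,0,0],[0,0,0],[0,0,0],[0,0,0],[0,0,0],[0,0,0],[0,0,0],[0,0,0],[0,0,0]]}'
```

```text
t: 19.43
ee_pos: [658.1, -47.7, 139.8]
orientation: [3.142, 0.0, 0.001]
ft_force: [0.2, -0.3, -1.3]
width: 41.8
grasp_force: 30.0
```

```bash
python3 -m creep '{"delta_pos":[[0,0,0],[0,0,0],[0,0,0],[0,0,0],[0,0,-0.02],[0,0,-0.035],[0,0,-0.031],[-0.0248,0.0268,0],[-0.0248,0.0268,0],[-0.0248,0.0268,0],[-0.0248,0.0268,0],[-0.0248,0.0268,0],[-0.0248,0.0268,0],[-0.0248,0.0268,0],[-0.0248,0.0268,0],[-0.0248,0.0268,0],[-0.0248,0.0268,0],[0,0,0],[0,0,0]],"twist":[[0,0,0],[0,0,0],[0,0,0],[0,0,0],[0,0,0],[0,0,0],[0,0,0],[0,0,0],[0,0,0],[0,0,0],[0,0,0],[0,0,0],[0,0,0],[0,0,0],[0,0,0],[0,0,0],[0,0,0],[0,0,0],[0,0,0]]}' 0.7
python3 - <<'E'
from h import *
im,P=world('wrist')
hsv=cv2.cvtColor(im,cv2.COLOR_RGB2HSV)
m=((hsv[...,0]>100)&(hsv[...,0]<125)&(hsv[...,1]>130)&(hsv[...,2]>60)).astype(np.uint8)
n,l,st,c=cv2.connectedComponentsWithStats(m)
for i in range(1,n):
    if st[i,4]>200:
        q=P[l==i]; zt=np.nanpercentile(q[:,2],80); q=q[abs(q[:,2]-zt)<6]
        print('blue',c[i].round(),st[i,4],'z',zt.round(1),((np.nanmin(q,0)+np.nanmax(q,0))/2).round(1))
E
python3 caps.py t4.png
```

```text
t: 21.02
ee_pos: [409.0, -317.0, 226.0]
orientation: [3.141, -0.006, 0.001]
ft_force: [0.4, 0.4, -0.4]
width: 61.3
grasp_force: 0.0
blue [362.  57.] 2216 z 102.4 [ 527.  -357.7  100.4]
blue [311. 192.] 1633 z 99.3 [ 410.3 -313.9   97.4]
blue [378.  60.] 137 z 145.4 [ 804.2 -163.4  145.4]
blue [331. 115.] 236 z 164.5 [657.3 -48.  163.3]
blue [428. 149.] 239 z 103.6 [ 593.3 -288.5  102.8]
blue [483. 149.] 247 z 103.5 [ 593.1 -424.1  102.6]
blue [459. 175.] 241 z 103.6 [ 526.2 -359.1  102.7]
blue [ 23. 197.] 83 z 178.6 [458.6 649.2 178.2]
blue [ 30. 221.] 127 z 229.4 [398.5 586.7 229.4]
bar 269 [546.9 339.4] [99.4 17.2] 87.43 z 118.4
covertop 3369 [547.1 339.8] [159.1 158.2] 88.92 z 75.1
21.1167 [ 410.32985738 -315.64116232  225.83957139]
```

First bottle is seated: its cap is at z 164, the same height as the finished ones were. The next bottle's position is confirmed, so I grasp it.

```bash
python3 -m creep '{"delta_pos":[[0,0,0.035],[0,0,0.035],[0,0,0.035],[0,0,0.03],[0,0,0.017],[0,0,0],[0,0,0]],"twist":[[0,0,0],[0,0,0],[0,0,0],[0,0,0],[0,0,0],[0,0,0],[0,0,0]]}'
python3 -m creep '{"delta_pos":[[0,0,0],[0,0,0],[0,0,0],[0,0,0],[0,0,0],[0,0,0],[0,0,0]],"twist":[[0,0,0],[0,0,0],[0,0,0],[0,0,0],[0,0,0],[0,0,0],[0,0,0]]}' 0.1
```

```text
t: 21.7
ee_pos: [410.5, -314.6, 73.1]
orientation: [-3.14, -0.003, 0.002]
ft_force: [0.6, -0.5, 0.3]
width: 61.6
grasp_force: 0.0
t: 22.28
ee_pos: [410.8, -316.3, 75.0]
orientation: [3.14, -0.0, 0.003]
ft_force: [0.4, 1.7, 7.8]
width: 41.2
grasp_force: 30.0
```

```bash
python3 -m creep '{"delta_pos":[[0,0,-0.02],[0,0,-0.035],[0,0,-0.035],[0,0,-0.035],[0,0,-0.026],[0.0214,-0.033,0],[0.0214,-0.033,0],[0.0214,-0.033,0],[0.0214,-0.033,0],[0.0214,-0.033,0],[0.0214,-0.033,0],[0.0214,-0.033,0],[0.0214,-0.033,0],[0,0,0],[0,0,0],[0,0,0],[0,0,0],[0,0,0],[0,0,0]],"twist":[[0,0,0],[0,0,0],[0,0,0],[0,0,0],[0,0,0],[0,0,0],[0,0,0],[0,0,0],[0,0,0],[0,0,0],[0,0,0],[0,0,0],[0,0,0],[0,0,0],[0,0,0],[0,0,0],[0,0,0],[0,0,0],[0,0,0]]}'
```

```text
t: 23.87
ee_pos: [580.7, -52.9, 224.8]
orientation: [3.142, -0.002, -0.0]
ft_force: [0.3, -0.0, -0.5]
width: 41.5
grasp_force: 30.0
```

```bash
python3 -m creep '{"delta_pos":[[0.0005,-0.0005,0],[0,0,0.025],[0,0,0.022],[0,0,0],[0,0,0.007],[0,0,0.007],[0,0,0.007],[0,0,0.006],[0,0,0.006],[0,0,0.004],[0,0,0.002],[0,0,0],[0,0,0]],"twist":[[0,0,0],[0,0,0],[0,0,0],[0,0,0],[0,0,0],[0,0,0],[0,0,0],[0,0,0],[0,0,0],[0,0,0],[0,0,0],[0,0,0],[0,0,0]]}'
```

```text
t: 24.95
ee_pos: [582.1, -51.1, 139.1]
orientation: [-3.142, -0.0, -0.001]
ft_force: [-0.4, 0.8, 0.9]
width: 41.5
grasp_force: 30.0
```

```bash
python3 -m creep '{"delta_pos":[[0,0,0],[0,0,0],[0,0,0],[0,0,0],[0,0,-0.02],[0,0,-0.035],[0,0,-0.031],[0,0,0],[0,0,0],[0,0,0],[0,0,0],[0,0,0],[0,0,0],[0,0,0],[0,0,0],[0,0,0],[0,0,0],[0,0,0],[0,0,0],[0,0,0]],"twist":[[0,0,0],[0,0,0],[0,0,0],[0,0,0],[0,0,0],[0,0,0],[0,0,0],[0,0,-6.83],[0,0,-6.83],[0,0,-6.83],[0,0,-6.83],[0,0,-6.83],[0,0,-6.83],[0,0,-6.83],[0,0,-6.83],[0,0,-6.83],[0,0,-6.83],[0,0,-6.83],[0,0,-6.83],[0,0,-6.83]]}' 0.7
python3 -m creep '{"delta_pos":[[0.0395,0.0,0],[0.0395,0,0],[0.0395,0,0],[0.0395,0,0],[0.0395,0,0],[0,0,0],[0,0,0],[0,0,0]],"twist":[[0,0,0],[0,0,0],[0,0,0],[0,0,0],[0,0,0],[0,0,0],[0,0,0],[0,0,0]]}'
python3 caps.py t5.png
python3 - <<'E'
from h import *
for i in range(1):
    o=get_obs();M=R.from_rotvec(o["orientation"]).as_matrix();print(np.array(o['ee_pos']).round(1),M.round(3))
    T=np.array([547.1,339.3,226]); print(((T-o['ee_pos'])@M).round(1))
E
```

```text
t: 26.62
ee_pos: [581.6, -51.3, 224.6]
orientation: [-2.238, -2.205, 0.0]
ft_force: [-0.1, 1.6, -0.1]
width: 61.8
grasp_force: 0.0
t: 27.28
ee_pos: [585.6, 146.0, 224.5]
orientation: [2.244, 2.199, -0.001]
ft_force: [0.2, -0.0, -0.0]
width: 61.6
grasp_force: 0.0
blue [378.  60.] 137 z 145.2 [ 804.5 -163.4  144.4]
blue [331. 115.] 251 z 164.3 [657.4 -48.  163.1]
blue [333. 148.] 257 z 164.2 [579.8 -52.7 162.7]
blue [428. 149.] 242 z 103.3 [ 593.6 -288.7  102.9]
blue [483. 149.] 250 z 103.6 [ 593.1 -424.1  102.5]
blue [458. 175.] 248 z 103.7 [ 526.2 -358.3  102.4]
blue [ 23. 197.] 86 z 178.3 [459.2 647.8 178.7]
blue [ 30. 221.] 109 z 230.7 [398.3 586.8 230.7]
bar 0 [0. 0.] [0. 0.] 0.0 z nan
covertop 0 [0. 0.] [0. 0.] 0.0 z nan
27.3333 [585.64593599 145.38067461 224.50372351]
[585.6 145.4 224.5] [[ 0.021  1.    -0.   ]
 [ 1.    -0.021 -0.   ]
 [-0.    -0.    -1.   ]]
[193.1 -42.7  -1.6]
  return _methods._mean(a, axis=axis, dtype=dtype,
  ret = ret.dtype.type(ret / rcount)
```

View pics/t5.png

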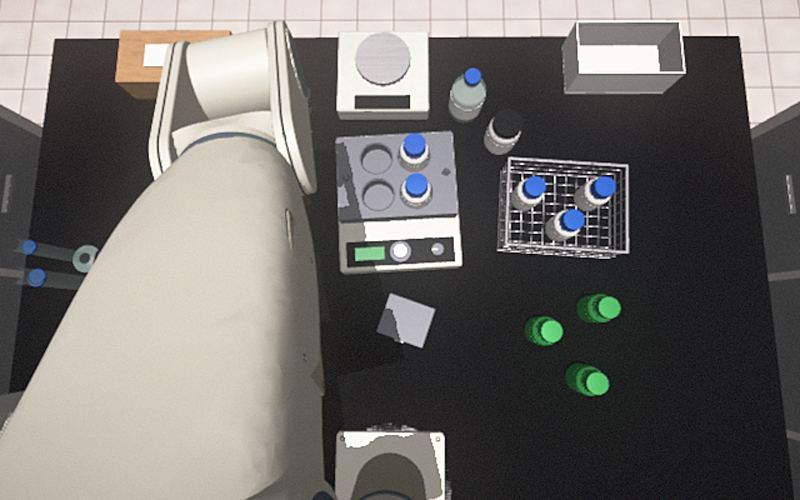

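The arm hides the cover here. Both new bottles are seated at (415,146) and (417,186), and no white ones are left on the bench. Next I move above the cover and check with the wrist camera.

```bash
python3 -m creep '{"delta_pos":[[0.0386,-0.0085,0],[0.0386,-0.0085,0],[0.0386,-0.0085,0],[0.0386,-0.0085,0],[0.0386,-0.0085,0],[0,0,0],[0,0,0],[0,0,0]],"twist":[[0,0,0],[0,0,0],[0,0,0],[0,0,0],[0,0,0],[0,0,0],[0,0,0],[0,0,0]]}'
cat > bar.py <<'E'
from h import *
import sys
im,P=world('wrist'); save(im,sys.argv[1])
for nm,a,b in(('bar',108,124),('top',68,84)):
    k=((P[...,2]>a)&(P[...,2]<b)).astype(np.uint8)
    n,l,st,c=cv2.connectedComponentsWithStats(k); i=1+st[1:,4].argmax()
    q=P[l==i]; r=cv2.minAreaRect(q[:,:2].astype(np.float32)); print(nm,c[i].round(),st[i,4],np.round(r[0],1),np.round(r[1],1),round(r[2],2),'z',np.median(q[:,2]).round(1))
o=get_obs();print(o['t'],np.array(o['ee_pos']).round(1),R.from_rotvec(o["orientation"]).as_matrix()[0].round(3))
E
python3 bar.py w1.png
```

```text
t: 28.0
ee_pos: [547.7, 338.5, 224.5]
orientation: [2.245, 2.197, -0.001]
ft_force: [-0.1, -0.2, 0.2]
width: 61.6
grasp_force: 0.0
bar [335. 159.] 2232 [566.2 371.1] [99.9 16.2] 88.12 z 118.6
top [332. 148.] 23858 [566.4 371.4] [158.1 158.3] 88.11 z 74.9
28.05 [547.8 338.1 224.5] [ 0.023  1.    -0.   ]
```

View pics/w1.png

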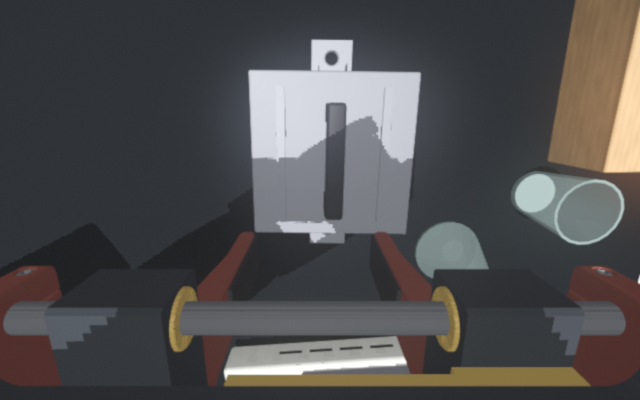

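The wrist view shows the cover has been knocked. Its bar is now at px (335,160), world (566,371), yaw -1.9°, and its size and height match the given ones. The flask is at px (450,250), clear of the grasp.

```bash
python3 -m creep '{"delta_pos":[[0.0335,0.0177,0],[0,0,0],[0,0,0.035],[0,0,0.035],[0,0,0.03],[0,0,0.02],[0,0,0.011],[0,0,0],[0,0,0],[0,0,0]],"twist":[[0,0,0.6],[0,0,0],[0,0,0],[0,0,0],[0,0,0],[0,0,0],[0,0,0],[0,0,0],[0,0,0],[0,0,0]]}'
python3 -m creep '{"delta_pos":[[0,0,0],[0,0,0],[0,0,0],[0,0,0],[0,0,0],[0,0,0],[0,0,0],[0,0,0],[0,0,0],[0,0,0],[0,0,0]],"twist":[[0,0,0],[0,0,0],[0,0,0],[0,0,0],[0,0,0],[0,0,0],[0,0,0],[0,0,0],[0,0,0],[0,0,0],[0,0,0]]}' 0
python3 -m creep '{"delta_pos":[[0,0,-0.015],[0,0,-0.03],[0,0,-0.035],[0,0,-0.035],[0,0,-0.035],[0,0,-0.04],[0,0,0],[0,0,0],[0,0,0]],"twist":[[0,0,0],[0,0,0],[0,0,0],[0,0,0],[0,0,0],[0,0,0],[0,0,0],[0,0,0],[0,0,0]]}'
python3 - <<'E'
from h import *
o=get_obs();print(R.from_rotvec(o["orientation"]).as_matrix().round(3),np.array(o['moment']).round(2))
E
```

```text
t: 28.88
ee_pos: [567.1, 373.2, 95.5]
orientation: [2.257, 2.185, 0.004]
ft_force: [0.3, 0.1, 0.1]
width: 61.5
grasp_force: 0.0
t: 29.8
ee_pos: [565.9, 373.2, 93.7]
orientation: [-2.256, -2.186, -0.0]
ft_force: [0.7, -0.5, -0.4]
width: 15.5
grasp_force: 30.0
t: 30.55
ee_pos: [564.8, 372.6, 282.9]
orientation: [-2.256, -2.186, 0.003]
ft_force: [-0.9, 0.1, -4.3]
width: 16.0
grasp_force: 30.0
[[ 0.031  1.    -0.002]
 [ 1.    -0.031 -0.001]
 [-0.001 -0.002 -1.   ]] [-0.06 -0.06 -0.  ]
```

```bash
python3 -m creep '{"delta_pos":[[-0.0347,0.0058,0],[-0.0347,0.0058,0],[-0.0347,0.0058,0],[-0.0347,0.0058,0],[-0.0347,0.0058,0],[-0.0347,0.0058,0],[-0.0347,0.0058,0],[-0.0347,0.0058,0],[-0.0347,0.0058,0],[-0.0347,0.0058,0],[-0.0347,0.0058,0],[0,0,0],[0,0,0],[0,0,0],[0,0,0],[0,0,0]],"twist":[[0,0,0],[0,0,0],[0,0,0],[0,0,0],[0,0,0],[0,0,0],[0,0,0],[0,0,0],[0,0,0],[0,0,0],[0,0,0],[0,0,-2.5],[0,0,-2.6],[0,0,0],[0,0,0],[0,0,0]]}'
python3 - <<'E'
from h import *
im,P=world('wrist'); save(im,'w2.png'); np.savez('wr',im=im,P=P)
im,P=world('scene'); save(im,'s2.png',(240,120,440,290),4); np.savez('sc',im=im,P=P)
q=P[(P[...,2]>176)&(P[...,2]<200)&(P[...,0]>450)&(P[...,0]<800)&(abs(P[...,1])<200)]
print(len(q),q.min(0),q.max(0))
im,P=world('wrist')
k=((P[...,2]>255)&(P[...,2]<275)).astype(np.uint8)
n,l,st,c=cv2.connectedComponentsWithStats(k); i=1+st[1:,4].argmax()
q=P[l==i]; r=cv2.minAreaRect(q[:,:2].astype(np.float32)); print(st[i,4],r,np.median(q[:,2]))
o=get_obs();print(o['t'],np.array(o['ee_pos']).round(1),R.from_rotvec(o["orientation"]).as_matrix()[0].round(3))
E
```

```text
t: 31.88
ee_pos: [616.8, -10.0, 282.2]
orientation: [-2.156, -2.282, 0.003]
ft_force: [0.6, -0.5, -3.4]
width: 16.1
grasp_force: 30.0
342 [ 588.60393609 -130.85316665  186.89050815] [700.78305183 104.91106866 199.98731437]
38224 ((615.6771240234375, 18.85027313232422), (157.76051330566406, 96.28923797607422), 3.3653006553649902) 264.21520748546993
32.0333 [617.3  -9.8 283.2] [-0.058  0.998 -0.001]
```

View pics/w2.png

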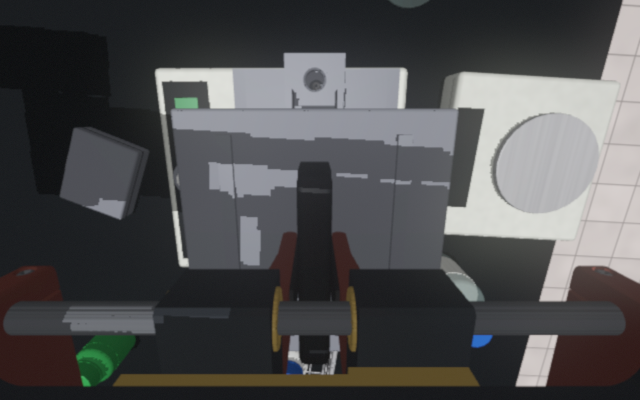

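View pics/s2.png

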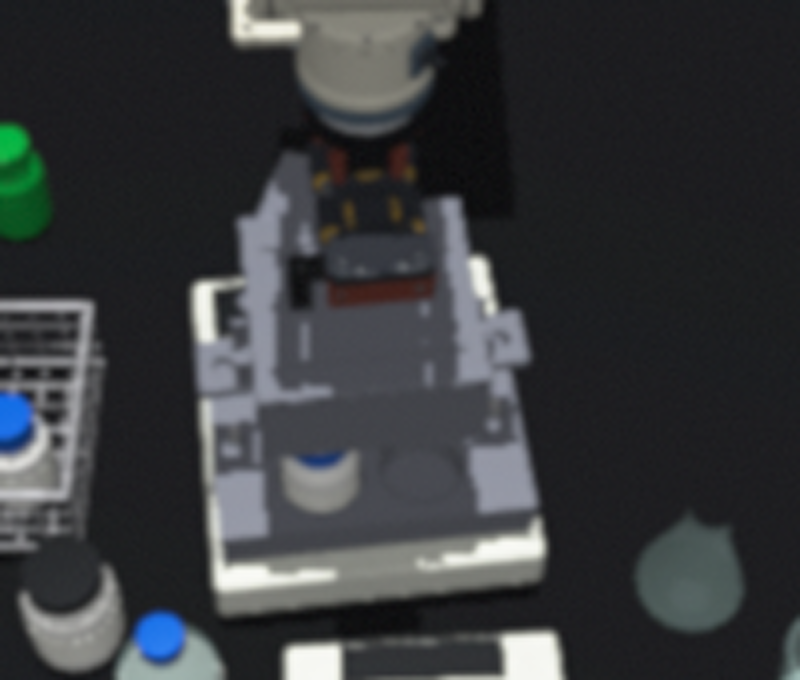

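The wrist view shows the left lug hole at (315,79) with the peg visible in it. Measured hood centre is about (617.5,-12), yaw 3.4°. I'll check hole against peg numerically.

```bash
python3 - <<'E'
from h import *
z=np.load('wr.npz');im,P=z['im'],z['P']
save(im,'w2c.png',(275,45,355,115),8)
Z=P[45:115,275:355,2]; 
q=P[45:115,275:355]
for nm,a,b in (('lug',185,205),('peg',103,130)):
    k=(q[...,2]>a)&(q[...,2]<b); w=q[k]; print(nm,len(w),w.min(0).round(1),w.max(0).round(1),w.mean(0).round(1))
print(Z[22:48,28:54:2].round(0).astype(int))
p=camera_params('wrist');print(np.array(p['extrinsics']).round(3))
E
```

```text
lug 2630 [588.3  67.6 187.3] [634.2 106.8 203.1] [611.2  89.5 195.4]
peg 46 [609.3  87.1 110.5] [616.3  93.9 119.2] [612.7  90.2 115. ]
[[                 194                  196                  195
                   195                  196                  195
                   195                  195                  194
                   197                  197                  195
                   195]
 [                 197                  196                  196
                   195                  194                  194
                   195                  195                  196
                   195                  195                  194
                   195]
 [                 195                  195                  194
                   196                  194                  194
                   194                  194                  194
                   195                  195                  196
                   195]
 [                 196                  197                  195
                   194                  193    
[... 6001 characters left out ...]
195                  196                  195
                   195                  194                  196
                   196]
 [                 195                  195                  196
                   196                  196                  195
                   196                  196                  195
                   195                  195                  195
                   195]]
[[ 9.98000e-01  5.70000e-02  1.50000e-02  6.12995e+02]
 [ 5.90000e-02 -9.62000e-01 -2.66000e-01  6.37330e+01]
 [-1.00000e-03  2.66000e-01 -9.64000e-01  4.44215e+02]
 [ 0.00000e+00  0.00000e+00  0.00000e+00  1.00000e+00]]<stdin>:8: RuntimeWarning: invalid value encountered in cast
```

View pics/w2c.png

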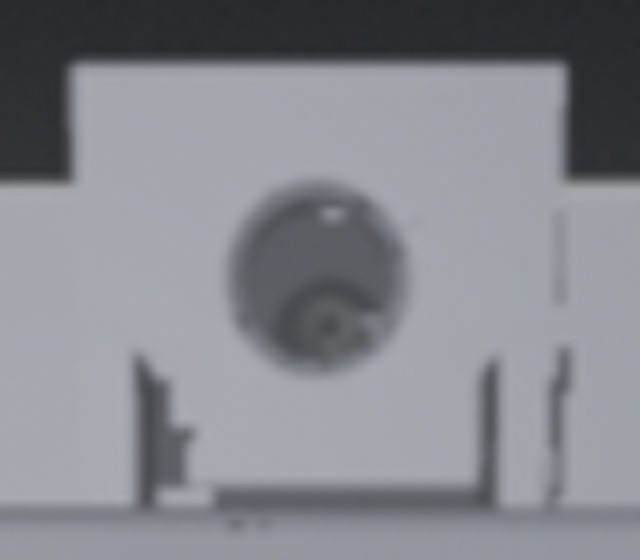

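```bash
python3 - <<'E'
from h import *
p=camera_params('wrist');K=np.array(p['camera_matrix']);E=np.array(p['extrinsics'])
for u,v,z in((314.75,79.6,195.5),(316.1,85.4,119.5)):
    d=E[:3,:3]@np.array([(u-K[0,2])/K[0,0],(v-K[1,2])/K[1,1],1]); print((E[:3,3]+d*(z-E[2,3])/d[2]).round(1))
o=get_obs();print(np.array(o['ee_pos']).round(1))
E
```

```text
[611.9  88.  195.5]
[613.2  90.2 119.5]
[617.3  -9.8 283.2]
```

```bash
python3 -m creep '{"delta_pos":[[0.0015,0.0009,0],[0,0,0.02],[0,0,0.02],[0,0,0.02],[0,0,0],[0,0,0],[0,0,0],[0,0,0],[0,0,0]],"twist":[[0,0,0],[0,0,0],[0,0,0],[0,0,0],[0,0,0],[0,0,0],[0,0,0],[0,0,0],[0,0,0]]}'
python3 - <<'E'
from h import *
im,P=world('wrist'); save(im,'w3.png',(275,45,355,115),8); np.savez('wr',im=im,P=P)
q=P[45:115,275:355]
k=(q[...,2]>126)&(q[...,2]<144);print(q[k].min(0),q[k].max(0),np.median(q[k],0))
E
```

```text
t: 32.78
ee_pos: [619.2, -8.7, 225.2]
orientation: [2.155, 2.283, 0.003]
ft_force: [0.1, 0.3, -3.1]
width: 15.8
grasp_force: 30.0
[591.14136978  69.98863397 130.8721588 ] [637.15007646 108.3691873  143.93949788] [614.15995564  92.06024015 138.35201733]
```

View pics/w3.png

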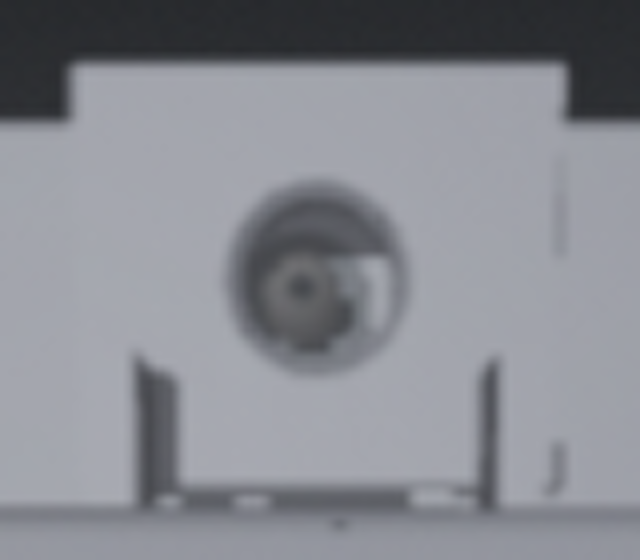

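```bash
python3 - <<'E'
from h import *
p=camera_params('wrist');K=np.array(p['camera_matrix']);E=np.array(p['extrinsics'])
for u,v,z in((275+318/8,45+277/8,138.3),(275+302/8,45+285/8,120)):
    d=E[:3,:3]@np.array([(u-K[0,2])/K[0,0],(v-K[1,2])/K[1,1],1]); print((E[:3,3]+d*(z-E[2,3])/d[2]).round(1))
o=get_obs();print(np.array(o['ee_pos']).round(1),R.from_rotvec(o['orientation']).as_matrix().round(3))
z=np.load('wr.npz');P=z['P'];k=(P[...,2]>195)&(P[...,2]<215)
k=k.astype(np.uint8);n,l,st,c=cv2.connectedComponentsWithStats(k); i=1+st[1:,4].argmax();q=P[l==i];print(cv2.minAreaRect(q[:,:2].astype(np.float32)))
E
```

```text
[614.   88.9 138.3]
[612.4  89.8 120. ]
[619.   -8.7 225. ] [[-0.058  0.998  0.002]
 [ 0.998  0.058 -0.   ]
 [-0.     0.002 -1.   ]]
((618.0247192382812, 19.908676147460938), (157.9773712158203, 96.40885925292969), 3.434041738510132)
```

```bash
python3 -m creep '{"delta_pos":[[0.001,-0.0015,0],[0,0,0],[0,0,0.005],[0,0,0.005],[0,0,0.004],[0,0,0.004],[0,0,0.003],[0,0,0],[0,0,0]],"twist":[[0,0,0],[0,0,0],[0,0,0],[0,0,0],[0,0,0],[0,0,0],[0,0,0],[0,0,0],[0,0,0]]}'
```

```text
t: 33.58
ee_pos: [616.7, -7.9, 202.3]
orientation: [-2.156, -2.284, 0.001]
ft_force: [0.2, 0.5, -3.6]
width: 16.2
grasp_force: 30.0
```

```bash
python3 -m creep '{"delta_pos":[[0,0,0.004],[0,0,0.003],[0,0,0.002],[0,0,0.001],[0,0,0],[0,0,0],[0,0,0]],"twist":[[0,0,0],[0,0,0],[0,0,0],[0,0,0],[0,0,0],[0,0,0],[0,0,0]]}'
```

```text
t: 34.17
ee_pos: [616.9, -7.9, 192.8]
orientation: [2.156, 2.284, 0.0]
ft_force: [0.5, 0.5, -3.1]
width: 16.0
grasp_force: 30.0
```

```bash
python3 -m creep '{"delta_pos":[[0,0,0.001],[0,0,0.001],[0,0,0],[0,0,0],[0,0,0]],"twist":[[0,0,0],[0,0,0],[0,0,0],[0,0,0],[0,0,0]]}'
```

```text
t: 34.58
ee_pos: [617.3, -7.8, 191.7]
orientation: [2.156, 2.284, 0.001]
ft_force: [-1.6, 1.4, 5.5]
width: 16.0
grasp_force: 30.0
```

```bash
python3 -m creep '{"delta_pos":[[0,0,0],[0,0,0],[0,0,0],[0,0,0],[0,0,0],[0,0,-0.01],[0,0,-0.03],[0,0,-0.03],[0,0,-0.03],[0,0,-0.03],[0,0,0]],"twist":[[0,0,0],[0,0,0],[0,0,0],[0,0,0],[0,0,0],[0,0,0],[0,0,0],[0,0,0],[0,0,0],[0,0,0],[0,0,0]]}' 0.6
python3 -m creep '{"delta_pos":[[0,0,0],[0,0,0],[0,0,0],[0,0,0],[0,0,0],[0,0,0],[0,0,0],[0,0,0],[0,0,0],[0,0,0],[0,0,0],[0,0,0],[0,0,0],[-0.036,0,0],[-0.036,0,0],[-0.036,0,0],[-0.036,0,0],[0,0,0],[0,0,0],[0,0,0]],"twist":[[0,0,7.1],[0,0,7.1],[0,0,7.1],[0,0,7.1],[0,0,7.1],[0,0,7.1],[0,0,7.1],[0,0,7.1],[0,0,7.1],[0,0,7.1],[0,0,7.1],[0,0,7.1],[0,0,7.1],[0,0,0],[0,0,0],[0,0,0],[0,0,0],[0,0,0],[0,0,0],[0,0,0]]}' 0
python3 - <<'E'
from h import *
im,P=world('scene'); save(im,'s3.png',(220,110,460,300),3)
q=P[(P[...,2]>160)&(P[...,2]<182)&(P[...,0]>500)&(P[...,0]<720)&(abs(P[...,1])<110)];print('hood',cv2.minAreaRect(q[:,:2].astype(np.float32)),np.median(q[:,2]))
q=P[(P[...,2]>101)&(P[...,2]<112)&(P[...,0]>560)&(P[...,0]<680)&(abs(P[...,1]+12)<125)]
for s in(q[q[:,1]>75],q[q[:,1]<-99]): print('lug',len(s),np.median(s,0).round(1))
q=P[(P[...,2]>213)&(P[...,2]<222)&(P[...,0]>580)&(P[...,0]<650)];print('bar',len(q),np.median(q,0))
p=camera_params('top');K=np.array(p['camera_matrix']);E=np.array(p['extrinsics'])
for u,v,z in((270+200/4,90+442/4,72),):
    d=E[:3,:3]@np.array([(u-K[0,2])/K[0,0],(v-K[1,2])/K[1,1],1]); print('button',(E[:3,3]+d*(z-E[2,3])/d[2]).round(1))
im,P=world('wrist'); save(im,'w4.png')
np.savez('wr',im=im,P=P)
o=get_obs();print(o['t'],np.array(o['ee_pos']).round(1),R.from_rotvec(o['orientation']).as_matrix().round(3))
E
```

```text
t: 35.5
ee_pos: [619.8, -8.0, 328.4]
orientation: [2.151, 2.278, 0.012]
ft_force: [1.4, 0.7, 1.0]
width: 52.4
grasp_force: 0.0
t: 37.17
ee_pos: [473.9, -10.4, 321.6]
orientation: [3.141, 0.027, 0.004]
ft_force: [-0.3, -0.0, 0.3]
width: 0.2
grasp_force: 0.0
hood ((617.203125, -10.320045471191406), (162.96531677246094, 158.246337890625), 3.1442461013793945) 174.34650878955188
lug 123 [615.8  95.4 105.2]
lug 135 [ 627.7 -114.8  105.6]
bar 179 [619.65619205 -12.70163145 217.68804622]
button [468.  -22.4  72. ]
37.2667 [474.3 -10.4 321.1] [[ 1.     0.017  0.001]
 [ 0.017 -1.    -0.   ]
 [ 0.001  0.    -1.   ]]
```

View pics/s3.png

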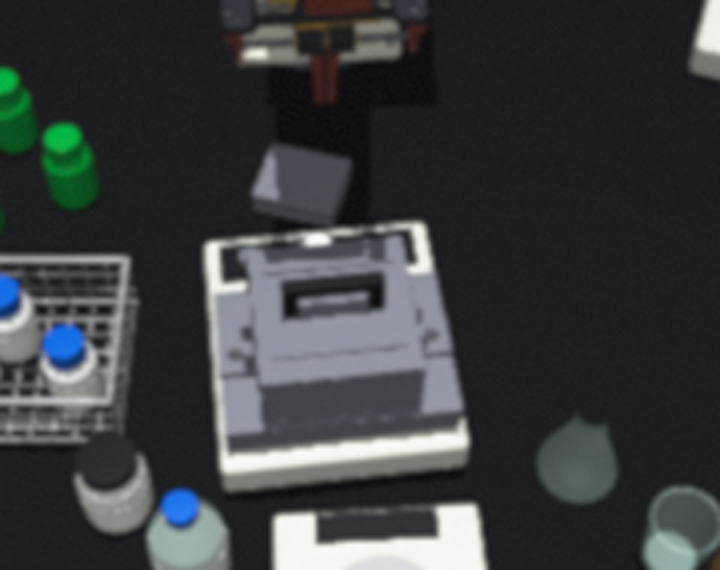

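View pics/w4.png

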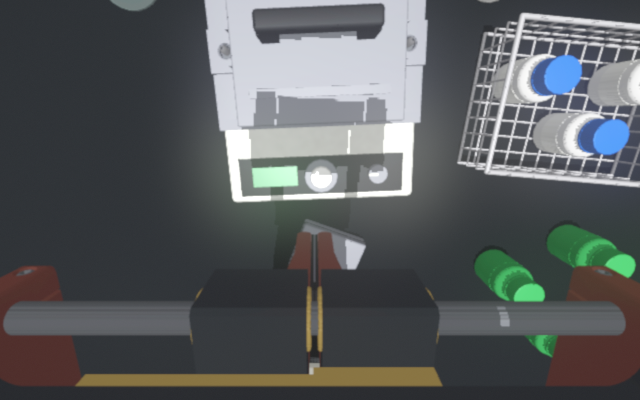

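The cover sits flat: hood top at 174.3 and lug tops at about 105.5 on both sides, with the pegs showing in both lug holes at (224,51) and (410,43). The button is at wrist px (321,177).

```bash
python3 - <<'E'
from h import *
z=np.load('wr.npz');im,P=z['im'],z['P']
q=P[155:200,298:345]; k=(q[...,2]>62)&(q[...,2]<90); w=q[k]; print(np.unique(w[:,2].round(),return_counts=True))
k8=(P[...,2]>69)&(P[...,2]<90);k8[:155]=0;k8[200:]=0;k8[:,:298]=0;k8[:,345:]=0
w=P[k8];print(len(w),w.min(0),w.max(0),w.mean(0))
o=get_obs();M=R.from_rotvec(o['orientation']).as_matrix();t=(w.min(0)+w.max(0))/2;print(((t-o['ee_pos'])@M).round(1))
E
```

```text
(array([62., 63., 64., 65., 66., 67., 68., 69., 70., 71., 72., 73., 74.,
       75., 76., 77., 78., 79., 80., 81.]), array([  2,   3,   7,   1,   8,  35, 155, 185,  85,  10,   5,   3,   3,
         4,  11,  31, 116, 130,  51,   5]))
544 [448.1177755  -39.86918664  69.00200659] [489.64350677   1.00218926  81.02697686] [470.29124917 -19.39364582  75.37424258]
[ -5.9   8.9 246.1]
```

```bash
python3 -m creep '{"delta_pos":[[-0.005,0.009,0],[0,0,0.035],[0,0,0.035],[0,0,0.035],[0,0,0.035],[0,0,0.035],[0,0,0.03],[0,0,0.02],[0,0,0],[0,0,0],[0,0,0]],"twist":[[0,0,0],[0,0,0],[0,0,0],[0,0,0],[0,0,0],[0,0,0],[0,0,0],[0,0,0],[0,0,0],[0,0,0],[0,0,0]]}' 0
```

```text
t: 38.18
ee_pos: [469.0, -19.8, 96.5]
orientation: [3.141, 0.027, 0.002]
ft_force: [0.7, -0.4, -0.2]
width: 0.5
grasp_force: 0.0
```

```bash
python3 -m creep '{"delta_pos":[[0,0,0.007],[0,0,0.005],[0,0,0.004],[0,0,0.003],[0,0,0.002],[0,0,0.002],[0,0,0],[0,0,0]],"twist":[[0,0,0],[0,0,0],[0,0,0],[0,0,0],[0,0,0],[0,0,0],[0,0,0],[0,0,0]]}'
```

```text
t: 38.85
ee_pos: [468.6, -19.5, 74.0]
orientation: [3.141, 0.028, 0.002]
ft_force: [-3.8, 0.0, 18.4]
width: 0.3
grasp_force: 9.5
```

The press reads 18 N, and full travel takes 4 N, so the button is at its stop. I retreat straight up and check.

```bash
python3 -m creep '{"delta_pos":[[0,0,0],[0,0,-0.01],[0,0,-0.03],[0,0,-0.035],[0,0,-0.035],[0,0,-0.035],[0,0,-0.035],[0,0,-0.035],[0,0.035,0],[0,0.035,0],[0,0.035,0],[0,0.035,0],[0,0.035,0],[0,0.035,0],[0,0.035,0],[0,0.035,0],[0,0,0],[0,0,0]],"twist":[[0,0,0],[0,0,0],[0,0,0],[0,0,0],[0,0,0],[0,0,0],[0,0,0],[0,0,0],[0,0,0],[0,0,0],[0,0,0],[0,0,0],[0,0,0],[0,0,0],[0,0,0],[0,0,0],[0,0,0],[0,0,0]]}'
python3 caps.py t6.png 2>/dev/null
```

```text
t: 40.35
ee_pos: [472.2, -300.5, 287.2]
orientation: [-3.141, -0.023, 0.001]
ft_force: [-0.2, 0.1, 0.6]
width: 0.3
grasp_force: 0.0
blue [378.  60.] 138 z 145.5 [ 804.1 -163.6  144.8]
blue [428. 148.] 220 z 103.6 [ 594.1 -288.2  102.1]
blue [ 23. 197.] 84 z 179.1 [459.5 648.7 179.1]
blue [ 30. 221.] 127 z 230.4 [398.3 587.1 230.7]
bar 0 [0. 0.] [0. 0.] 0.0 z nan
covertop 0 [0. 0.] [0. 0.] 0.0 z nan
40.4 [ 472.25632294 -299.28637864  287.15845621]
```

View pics/t6.png

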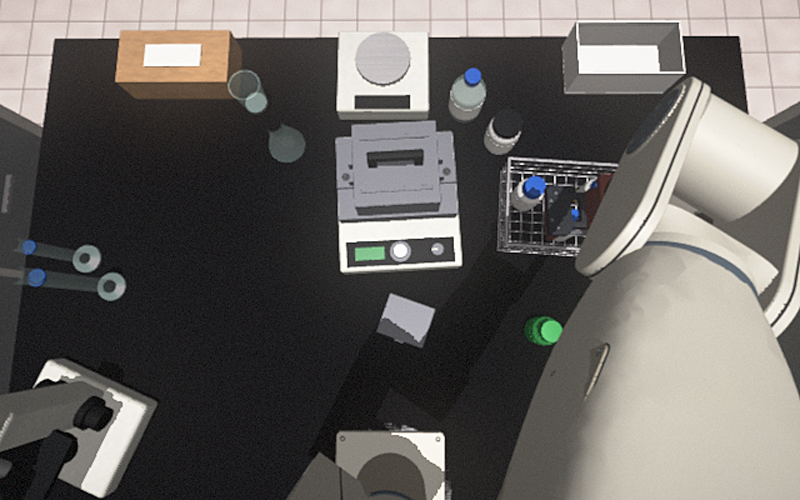

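The cover is seated with both pegs showing at (346,177) and (446,171). The flask at (286,143) and jar at (503,132) have not moved, and no white bottles are left on the bench. I hand it in.

```bash
python3 -c "
from workcell import close_job
print(close_job())"
```

```text
the job is handed in; nothing more can be done
None
```

The job is handed in at about 40 s: three finished bottles are in the basket, both new bottles are fully down in their own pockets, the cover is seated on both pegs, the start button was pressed to its stop, and the flask and jar were left where they stood.

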